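# Index the round flask's carriage one station along the bench slide

### The job

Push the carriage that carries the round-bottomed flask one station along its lane, to the robot's left (away from its push tab), so that it drops into the very next pair of notches and rests there. Keep it down on the slide, neither lifted nor tipped, and leave the carriage with the conical flask where it is.

Things in the scene. Friction and masses are not known exactly. Their poses are not given: they have to be found in the camera images.
- round_carriage: Carriage to push, with a ROUND-bottomed flask (bulb 80 mm, centred 27 mm to +y, top 154 mm up) clipped on. Steel plate 92 (x) x 160 (y) mm, top 19 mm up; 2 mm side play; 0.8 kg, loose. Origin: plate centre, at the underside of its 2 cross-bars (at y -50, +50). Starts in either lane, at station 1 or 2. Leaving a notch takes 2-5 N and rises 4 mm; flats 1 N, no coasting; sinks and self-centres within 8 mm of a station.
- push_tab (a point): On the round-flask carriage: middle of the outer (-y) face of its upright steel push tab, 80 mm to -y of the carriage's origin and 55 mm above it. The tab is 60 mm wide (x), 10 mm thick (y), and rises from the plate to 32 mm above this point. The bulb is 67 mm further to +y. Push here towards +y.
- cone_carriage: The other carriage, in the other lane: the same plate (92 x 160 mm), origin and push tab at its -y end, but with a CONICAL flask (80 mm wide at the foot, tapering up to the neck, top 154 mm above the origin). Must stay where it is.
- slide: Fixed two-lane slide, 276 (x) x 430 mm (y = way of travel, robot's left; turned up to 0.12 rad). Origin: underside centre, on the table. Lanes at x -80, +80. White beds 30 mm high, grey V notches 24 wide, 4 deep at y -150, -50, 50, 150: stations 1-3 have the carriage origin at y -100, 0, 100, z 26. Guides and end stops (y -205, 205) rise to 46 mm, pins to 54; a stopper between lanes to 40.
There are look-alikes about, which are no part of the job. What is shaped like the round_carriage but yellow is not meant.

How it is judged:
At the end, for the whole second after the job is handed in: The round-flask carriage stands one station (100 mm, within 12 mm) further towards the slide's +y end than it started, sunk into the notches (origin less than 29 mm above the slide's origin), level and at rest; the conical-flask carriage is within 15 mm of where it was (distance of round_carriage from where it was at the start of the episode between 0.088 and 0.112 m and y of round_carriage in the frame of slide above -0.05 m and z of round_carriage in the frame of slide between 0.02 and 0.029 m and angle between round_carriage's own z axis and vertical below 0.1 rad and linear speed of round_carriage below 0.01 m/s and distance of cone_carriage from where it was at the start of the episode below 0.015 m); the robot touches nothing.
It fails at once if the round-flask carriage is lifted off the slide (more than 20 mm) (z of round_carriage in the frame of slide above 0.046 m).
It fails at once if the round-flask carriage is tipped by more than 20 degrees (angle between round_carriage's own z axis and vertical above 0.35 rad).
It fails at once if the conical-flask carriage is shifted by more than 20 mm (distance of cone_carriage from where it was at the start of the episode above 0.02 m).
It also fails if it takes over 35 s, if anything falls off the work surface, if the arm or the gripper's body presses on something with over 40 N, if the wrist force passes 120 N, or if a joint passes its speed limit or range.

### The arm

A 7-joint arm with a two-finger parallel gripper is mounted at the origin on the work surface. World frame = base frame: x ahead of the robot, y to its left, z up, the work surface at z = 0. Lengths are in m, angles in rad, forces in N, time in s.
With the tool pointing down it reaches from about 0.425 to 0.95 m from the base axis. Payload 4.7 kg.
Tool frame: the origin (TCP) lies midway between the tips of the shut fingers; the grasp point (between the pads) lies 19 mm behind it; x points along the fingers, z is the direction in which the jaws open and shut, and the axes are right-handed (so a half turn about x gives the same grasp; the last joint's range is limited). The gripper opens to 87 mm and grips with 3 to 60 N. Pads are 19 mm wide; open, the fingers measure 117 mm over their backs; the gripper's body (75 mm by 190 mm) begins 51 mm behind the grasp point.
Start: joints at [-1.197, 0.469, -0.049, 1.532, 0.024, 1.141, -0.082], TCP at [0.265, 0.621, 0.223] pointing down, gripper open.
Joint ranges: [-2.59, 2.59], [-0.33, 1.99], [-1.39, 1.29], [0.1, 2.45], [-1.04, 4.18], [0.21, 1.99], [-2.66, 2.66]. Speed limits (rad/s): [2.57, 2.57, 3.14, 3.14, 3.14, 3.14, 3.14].

### API

Orientations are given as a unit quaternion [w, x, y, z].
In Python, from station import bot, snapshot, camera_info gives the robot as it stands.
- The arm moves only by the tool servo_tool, never from a script. Its argument "targets" is text: rows parted by semicolons, each of 5 numbers parted by spaces: the shift along the tool's x, y, z in mm, then the turn about the tool's x in degrees, then the opening, from 0 (shut) to 1 (fully open). In form: dx dy dz yaw grip; .... A call has 1 to 8 rows; each row is the pose to reach, as a shift and turn from the pose commanded when the call began, along the tool's axes at that moment; what a row does not reach only later rows make up. A row lasts 1/12 s, in which the tool goes at most 41.7 mm and 7.16 degrees, less where a joint would pass 70% of its speed; a pose out of reach is approached as far as the arm can. A call with a gripper value outside its range is refused whole. The fingers move at their own pace and stop on an object; "grip_force" is the grip in N (left out, the last holds). Time passes only in rows, so rows that repeat a pose let the fingers close. It gives the time, the measured TCP pose, the force and the opening at its end, in the units of the state.
- bot.get_obs(): the state, without advancing time (a new reading comes with each control period).
- snapshot(name): name is "side" or "top" or "wrist"; returns (picture, depth): 384x512x3 uint8, blue, green, red; 384x512 float32, m along the optical axis (not along the pixel's ray), 0 where there is no reading.
- camera_info(name): a dict with "mtx" (3x3 intrinsics, pixels), "distortion" ([k1, k2, p1, p2, k3] as OpenCV has them; the pictures are not rectified), "R" (3x3) and "t" (3): a world point X has camera coordinates R X + t; the wrist camera has in their place "T_tool_cam" (4x4, takes a point from camera to tool coordinates, whose origin is the TCP and whose axes are the tool frame's). Camera axes: x right, y down, z forward; pixel columns grow to the right and rows downward; lengths in m; the calibration is good to about 2 mm. A picture is of the moment at which its call begins: read the wrist's pose just before it. camera_info takes no time and is no camera call.
- bot.finish_job(): hands the job in, once; it reports no verdict.
The state is a dict: "time_s": time; "joints": joint angles; "joint_velocities": joint speeds; "joint_torque": joint torques, N m; "ee_pos": TCP position; "tcp_rot": TCP orientation; "ft_force": force on the tool from outside, world axes, zero at the start; "ft_torque": the same for the moment, N m; "opening": opening from 0.0 (shut) to 1.0 (fully open).
Only numpy, scipy, OpenCV 4.12 (cv2) and the standard library are available. Lean on these libraries where they do the work, as an engineer would, in place of code of your own. Each camera call takes 0.05 s, during which the arm holds its last target.

## Working session

There is one attempt and no reset: what is moved stays moved. The work goes in short steps, Python scripts to look and compute and a tool call to move; the robot and the scene stay as the last step left them, time stands still between calls to the robot, and variables do not carry over. Pictures are saved under pics/ and viewed, and the job is handed in when it is done.

Besides the shell and the picture viewer there is one more tool, called after "Request:" by a JSON object that holds its "api" and its "payload", one argument or row to a line. servo_tool: Moves the arm, as the interface text tells. Its arguments: {"type":"object","properties":{"targets":{"type":"string"},"grip_force":{"type":"number"}},"required":["targets"]}

```bash
ls; mkdir -p pics
cat > h.py <<'E'
import numpy as np, cv2
from station import bot, snapshot, camera_info
E
python3 - <<'E'
from h import *
o=bot.get_obs(); print({k:np.round(v,3) for k,v in o.items()})
for n in ("side","top"):
    im,d=snapshot(n); cv2.imwrite(f"pics/{n}0.png",im); np.savez(f"pics/{n}0.npz",im=im,d=d)
    c=camera_info(n); print(n,{k:np.round(v,3).tolist() for k,v in c.items()})
E
```

```text
pics
{'time_s': np.float64(0.0), 'joints': array([-1.197,  0.469, -0.049,  1.534,  0.024,  1.141, -0.082]), 'joint_velocities': array([ 0.   , -0.002,  0.001, -0.001,  0.002, -0.001, -0.   ]), 'joint_torque': array([-0.0000e+00, -5.0800e+01, -8.1000e-02, -2.3616e+01, -6.1000e-02,
        3.8000e-02,  0.0000e+00]), 'ee_pos': array([0.264, 0.62 , 0.222]), 'tcp_rot': array([ 0.589, -0.39 ,  0.59 ,  0.389]), 'ft_force': array([-0.237,  0.093,  0.058]), 'ft_torque': array([ 0.026, -0.039,  0.024]), 'opening': np.float64(0.998)}
side {'mtx': [[423.553, 0.0, 257.548], [0.0, 423.553, 189.06], [0.0, 0.0, 1.0]], 'distortion': [-0.106, 0.0, 0.0, 0.0, 0.0], 'R': [[0.861, -0.509, 0.02], [-0.347, -0.615, -0.708], [0.372, 0.602, -0.706]], 't': [-0.554, 0.132, 0.858]}
top {'mtx': [[362.491, 0.0, 252.512], [0.0, 362.491, 189.2], [0.0, 0.0, 1.0]], 'distortion': [-0.103, 0.0, 0.0, 0.0, 0.0], 'R': [[-0.025, -1.0, 0.018], [-0.994, 0.023, -0.108], [0.107, -0.021, -0.994]], 't': [-0.156, 0.546, 0.766]}
```

View pics/top0.png

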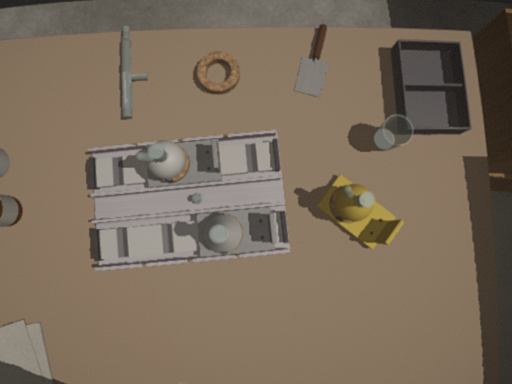

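View pics/side0.png

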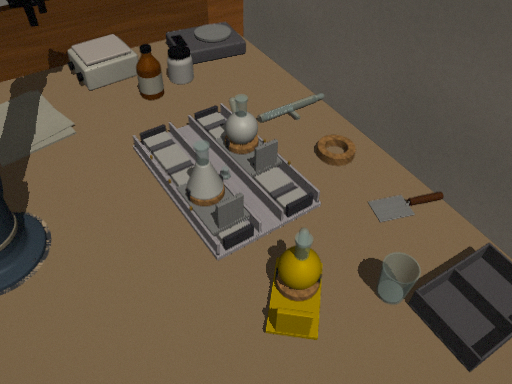

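```bash
cat >> h.py <<'E'
def cam(n):
    c=camera_info(n); return [np.array(c[k],float) for k in("mtx","distortion","R","t")]
def ray(n,uv):
    K,D,R,t=cam(n)
    p=cv2.undistortPoints(np.array(uv,float).reshape(-1,1,2),K,D).reshape(-1,2)
    d=np.c_[p,np.ones(len(p))]@R
    return -R.T@t, d
def plane(n,uv,z):
    o,d=ray(n,uv); return o+d*((z-o[2])/d[:,2])[:,None]
def cloud(n,d):
    h,w=d.shape; u,v=np.meshgrid(np.arange(w),np.arange(h))
    o,r=ray(n,np.stack([u.ravel(),v.ravel()],1))
    return (o+r*d.reshape(-1,1)).reshape(h,w,3)
E
python3 - <<'E'
from h import *
a=np.load("pics/top0.npz"); im=a["im"]
c=im[125:275,80:300]; cv2.imwrite("pics/topcrop.png",cv2.resize(c,None,fx=3.6,fy=3.6,interpolation=cv2.INTER_CUBIC))
P=cloud("top",a["d"]); 
print("table z",np.median(P[300:360,200:400,2]), "slide corners approx", plane("top",[(89,149),(277,133),(289,259),(97,268)],0.046).round(3))
b=np.load("pics/side0.npz"); c=b["im"][85:250,125:320]; cv2.imwrite("pics/sidecrop.png",cv2.resize(c,None,fx=3.6,fy=3.6,interpolation=cv2.INTER_CUBIC))
o=bot.get_obs(); w,x,y,z=o["tcp_rot"]
from scipy.spatial.transform import Rotation as Ro
print(Ro.from_quat([x,y,z,w]).as_matrix().round(3))
E
```

```text
table z -0.00029474235721271835 slide corners approx [[ 0.639  0.191  0.046]
 [ 0.664 -0.226  0.046]
 [ 0.39  -0.243  0.046]
 [ 0.379  0.169  0.046]]
[[-0.001 -0.92   0.392]
 [-0.002  0.392  0.92 ]
 [-1.    -0.    -0.002]]
```

View pics/topcrop.png

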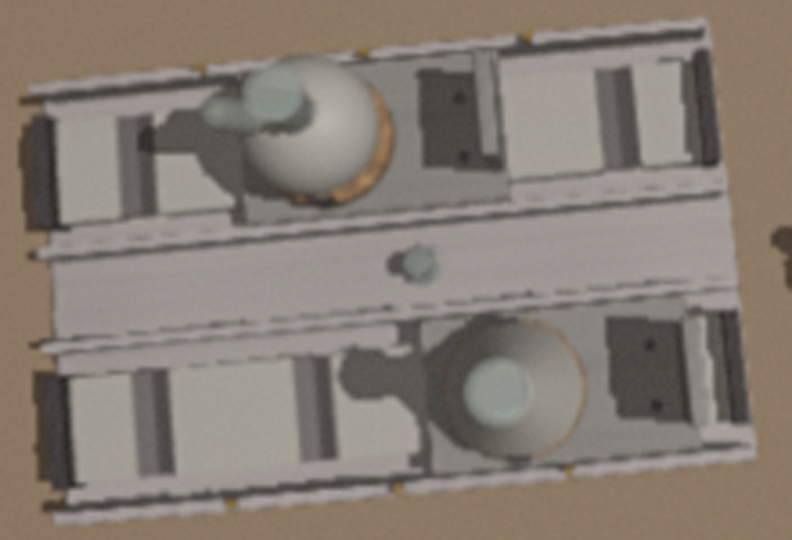

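View pics/sidecrop.png

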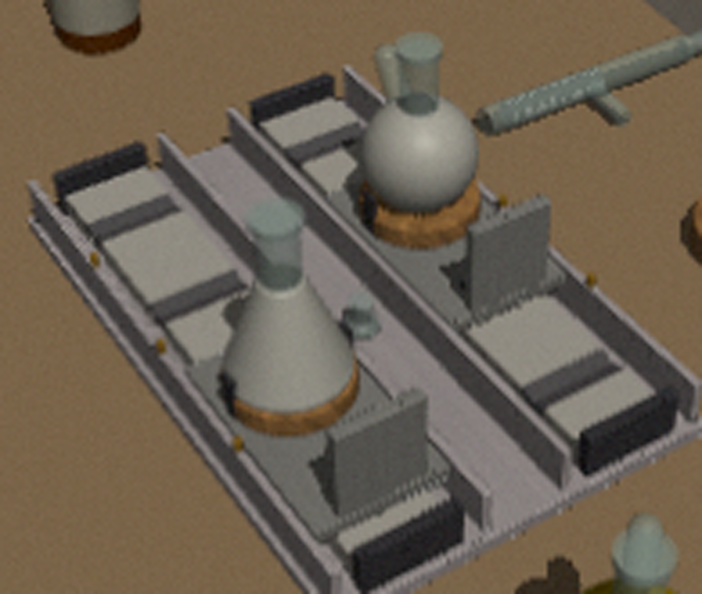

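Run:
```python
from h import *
a=np.load("pics/top0.npz"); P=cloud("top",a["d"])
f=lambda L:[(x/3.6+80-.4,y/3.6+125-.4) for x,y in L]
N=plane("top",f([(617,118),(136,165),(152,425),(313,408)]),0.028); print("notches",N.round(4))
ax=N[1]-N[0]; print("len",np.linalg.norm(ax[:2]),"yaw(y axis)",np.arctan2(-ax[0],ax[1]))
th=np.arctan2(-ax[0],ax[1]); C=(N[0]+N[1])/2
ys=np.array([-np.sin(th),np.cos(th)]); xs=np.array([np.cos(th),np.sin(th)])
for nm,s in (("top",a),("side",np.load("pics/side0.npz"))):
    Q=cloud(nm,s["d"]); q=Q[(s["d"]>0)]; r=q[:,:2]-C[:2]; X=r@xs;Y=r@ys;Z=q[:,2]
    m=(abs(X)<40)&(Y>-110)&(Y<-0.05)&(Y>-0.11)&(Z>0.065)&(Z<0.14)
    print(nm,m.sum(),"X",np.percentile(X[m],[1,50,99]).round(4),"Y",np.percentile(Y[m],[1,10,50,90,99]).round(4),"Z",np.percentile(Z[m],[1,50,99]).round(4))
    m=(abs(X)<.06)&(Y>-0.04)&(Y<0.1)&(Z>0.09)
    print(" flask X",np.percentile(X[m],[1,50,99]).round(4),"Y",np.percentile(Y[m],[1,50,99]).round(4),"Zmax",Z[m].max())
    m=(abs(X)<.03)&(Y>-0.065)&(Y<-0.03); print(" plate z",np.median(Z[m]))
p=C[:2]-0.08*ys; print("C",C,"tab face pred",p)
```

```text
notches [[ 0.6142 -0.1677  0.028 ]
 [ 0.5921  0.132   0.028 ]
 [ 0.4316  0.1203  0.028 ]
 [ 0.4402  0.021   0.028 ]]
len 0.3005597739454847 yaw(y axis) 0.07364425145488901
top 938 X [-0.1972 -0.1449  0.0257] Y [-0.1089 -0.1021 -0.0804 -0.0613 -0.0512] Z [0.068  0.1001 0.1306]
 flask X [-0.0384 -0.0075  0.033 ] Y [-0.0112  0.02    0.0685] Zmax 0.18338098729951258
 plate z 0.04484918197391402
side 1772 X [-0.2004 -0.144   0.9837] Y [-0.1094 -0.1036 -0.0836 -0.0698 -0.053 ] Z [0.0659 0.0963 0.1376]
 flask X [-0.0398 -0.0092  0.0274] Y [-0.0127  0.0141  0.0636] Zmax 0.18248659805347733
 plate z 0.04443941293247433
C [ 0.60311371 -0.01786893  0.028     ] tab face pred [ 0.60899993 -0.09765209]
```

The candidates in the top picture are the clear round flask at (168,162) in the far lane, the conical flask at (222,233) and the yellow round one at (352,205). I chose (168,162): the side crop shows a round bulb on a grey plate. The notches at y ±150 are visible on either side of it, so it stands at station 2.

Request:
{"api": "servo_tool", "payload": {
  "targets": "-5 -28 -26 7 0; -10 -56 -52 14 0; -15 -84 -78 21 0; -20 -112 -103 28 0; -20 -140 -128 35 0; -20 -168 -154 42 0; -20 -196 -180 49 0; -20 -224 -206 56 0",
  "grip_force": 20
}}

```text
time_s: 0.77
ee_pos: [0.3901, 0.3417, 0.2423]
tcp_rot: [0.704, -0.065, 0.704, 0.065]
ft_force: [0.5, 0.7, -0.4]
opening: 0.478
```

```bash
cat >> h.py <<'E'
from scipy.spatial.transform import Rotation as Ro
TH=0.0736; YS=np.array([-np.sin(TH),np.cos(TH),0]); XS=np.array([np.cos(TH),np.sin(TH),0]); TAB=np.array([0.609,-0.0977,0])
def st(goal=None):
    o=bot.get_obs(); w,x,y,z=o["tcp_rot"]; R=Ro.from_quat([x,y,z,w]).as_matrix(); p=np.array(o["ee_pos"])
    print("t",round(float(o["time_s"]),2),"p",p.round(4),"F",np.round(o["ft_force"],2),"op",round(float(o["opening"]),2))
    print("R",R.round(3).tolist(),"need yaw",np.degrees(np.arctan2(R[1,2],R[0,2])-TH).round(2))
    r=p-TAB; print("slide frame rel tab: x",(r@XS).round(4),"y",(r@YS).round(4))
    if goal is not None: print("tool shift mm",((np.array(goal)-p)@R*1000).round(1))
E
python3 - <<'E'
from h import *
g=TAB-0.05*YS; g[2]=.24; st(g)
a=np.load("pics/top0.npz");C=np.array([.6031,-.0179])
for nm,s in (("top",a),("side",np.load("pics/side0.npz"))):
    Q=cloud(nm,s["d"]); q=Q[(s["d"]>0)]; r=q[:,:2]-C; X=r@XS[:2];Y=r@YS[:2];Z=q[:,2]
    m=(abs(X)<.045)&(Y<-0.05)&(Y>-0.11)&(Z>0.065)&(Z<0.14)
    print(nm,m.sum(),"X",np.percentile(X[m],[1,50,99]).round(4),"Y",np.percentile(Y[m],[1,10,50,90,99]).round(4),"Z",np.percentile(Z[m],[1,50,99]).round(4))
E
```

```text
t 0.77 p [0.3901 0.3417 0.2423] F [ 0.51  0.74 -0.44] op 0.48
R [[-0.0, -0.184, 0.983], [-0.0, 0.983, 0.184], [-1.0, -0.0, -0.0]] need yaw 6.37
slide frame rel tab: x -0.186 y 0.4543
tool shift mm [   2.3 -521.8  128.9]
top 200 X [-0.0304 -0.0034  0.0281] Y [-0.0805 -0.0804 -0.0766 -0.0718 -0.0705] Z [0.0672 0.1121 0.1149]
side 434 X [-0.0309 -0.0046  0.0281] Y [-0.0825 -0.0814 -0.08   -0.0752 -0.071 ] Z [0.0653 0.0933 0.114 ]
```

Request:
{"api": "servo_tool", "payload": {
  "targets": "0 -37 9 3 0; 0 -74 18 6.4 0; 0 -111 27 6.4 0; 0 -148 36 6.4 0; 0 -185 45 6.4 0; 0 -222 55 6.4 0; 0 -259 64 6.4 0; 0 -296 73 6.4 0"
}}

```text
time_s: 1.43
ee_pos: [0.5178, 0.0651, 0.2424]
tcp_rot: [0.706, -0.028, 0.707, 0.028]
ft_force: [0.4, 0.4, 1.1]
opening: 0.006
```

Run:
```python
from h import *
g=TAB-0.05*YS; g[2]=.24; st(g)
```

```text
t 1.43 p [0.5178 0.0651 0.2424] F [0.45 0.38 1.06] op 0.01
R [[-0.0, -0.079, 0.997], [0.0, 0.997, 0.079], [-1.0, 0.0, -0.0]] need yaw 0.31
slide frame rel tab: x -0.079 y 0.1691
tool shift mm [   2.3 -219.5   77.8]
```

Request:
{"api": "servo_tool", "payload": {
  "targets": "0 -35 13 0.3 0; 0 -70 26 0.3 0; 0 -105 39 0.3 0; 0 -140 52 0.3 0; 0 -175 65 0.3 0; 0 -205 73 0.3 0; 0 -219 77 0.3 0; 0 -219 77 0.3 0"
}}

```text
time_s: 2.1
ee_pos: [0.6114, -0.1498, 0.2421]
tcp_rot: [0.706, -0.025, 0.707, 0.023]
ft_force: [-0.0, -0.9, 1.0]
opening: -0.001
```

Run:
```python
from h import *
g=TAB-0.05*YS; g[2]=.066; st(g)
```

```text
t 2.1 p [ 0.6114 -0.1498  0.2421] F [-0.02 -0.87  0.97] op -0.0
R [[-0.001, -0.068, 0.998], [-0.003, 0.998, 0.068], [-1.0, -0.002, -0.001]] need yaw -0.35
slide frame rel tab: x -0.0014 y -0.0522
tool shift mm [176.1   2.6   1.5]
```

Request:
{"api": "servo_tool", "payload": {
  "targets": "30 0 0 0 0; 65 0 0 0 0; 100 0 0 0 0; 130 0 0 0 0; 155 0 0 0 0; 170 0 0 0 0; 176 0 0 0 0; 176 0 0 0 0"
}}

```text
time_s: 2.77
ee_pos: [0.6105, -0.143, 0.0649]
tcp_rot: [0.705, -0.026, 0.708, 0.027]
ft_force: [-0.0, 0.8, 0.2]
opening: 0.004
```

Run:
```python
from h import *
g=TAB-0.015*YS; g[2]=.066; st(g)
for n in("side","top"):
    im,d=snapshot(n); 
    im=im[85:250,125:320] if n=="side" else im[125:275,80:300]
    cv2.imwrite(f"pics/{n}1.png",cv2.resize(im,None,fx=3.6,fy=3.6,interpolation=cv2.INTER_CUBIC))
```

```text
t 2.77 p [ 0.6105 -0.143   0.0649] F [-0.04  0.82  0.17] op 0.0
R [[-0.004, -0.076, 0.997], [0.002, 0.997, 0.076], [-1.0, 0.002, -0.003]] need yaw 0.12
slide frame rel tab: x -0.0018 y -0.0453
tool shift mm [-1.  30.3  1.9]
```

View pics/side1.png

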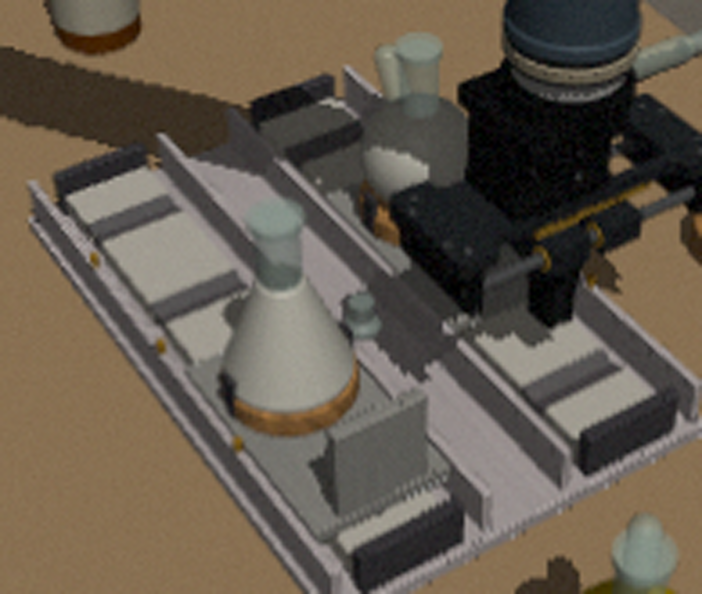

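Side view: the shut fingers are behind the tab and in line with it, clear of the guides. The gripper body is well clear of the conical flask at crop (280,330).

Request:
{"api": "servo_tool", "payload": {
  "targets": "0 10 1 0 0; 0 20 2 0 0; 0 28 2 0 0; 0 33 2 0 0; 0 37 2 0 0; 0 40 2 0 0; 0 43 2 0 0; 0 46 2 0 0"
}}

```text
time_s: 3.53
ee_pos: [0.6117, -0.1044, 0.0686]
tcp_rot: [0.708, -0.027, 0.705, 0.023]
ft_force: [0.8, -9.5, 6.8]
opening: 0.007
```

Run:
```python
from h import *
g=TAB+0.085*YS; g[2]=.066; st(g)
```

```text
t 3.53 p [ 0.6117 -0.1044  0.0686] F [ 0.84 -9.53  6.77] op 0.01
R [[0.005, -0.071, 0.997], [-0.007, 0.997, 0.071], [-1.0, -0.007, 0.004]] need yaw -0.16
slide frame rel tab: x 0.0021 y -0.0069
tool shift mm [ 1.9 91.9 -2.4]
```

Request:
{"api": "servo_tool", "payload": {
  "targets": "-1 3 0 0 0; -2 6 0 0 0; -3 10 0 0 0; -3 15 0 0 0; -3 20 0 0 0; -3 25 0 0 0; -3 30 0 0 0; -3 35 0 0 0"
}}

```text
time_s: 4.2
ee_pos: [0.6076, -0.0636, 0.0694]
tcp_rot: [0.707, -0.026, 0.707, 0.026]
ft_force: [-0.4, -1.6, 2.1]
opening: 0.005
```

Run:
```python
from h import *
g=TAB+0.085*YS; g[2]=.066; st(g)
im,d=snapshot("top"); cv2.imwrite("pics/top2.png",cv2.resize(im[125:275,80:300],None,fx=3.6,fy=3.6,interpolation=cv2.INTER_CUBIC))
im,d=snapshot("side"); cv2.imwrite("pics/side2.png",cv2.resize(im[85:250,125:320],None,fx=3.6,fy=3.6,interpolation=cv2.INTER_CUBIC))
```

```text
t 4.2 p [ 0.6076 -0.0636  0.0694] F [-0.4  -1.63  2.11] op 0.0
R [[-0.0, -0.074, 0.997], [0.0, 0.997, 0.074], [-1.0, 0.0, -0.0]] need yaw 0.04
slide frame rel tab: x 0.0011 y 0.0341
tool shift mm [ 3.4 50.9 -1.1]
```

View pics/top2.png

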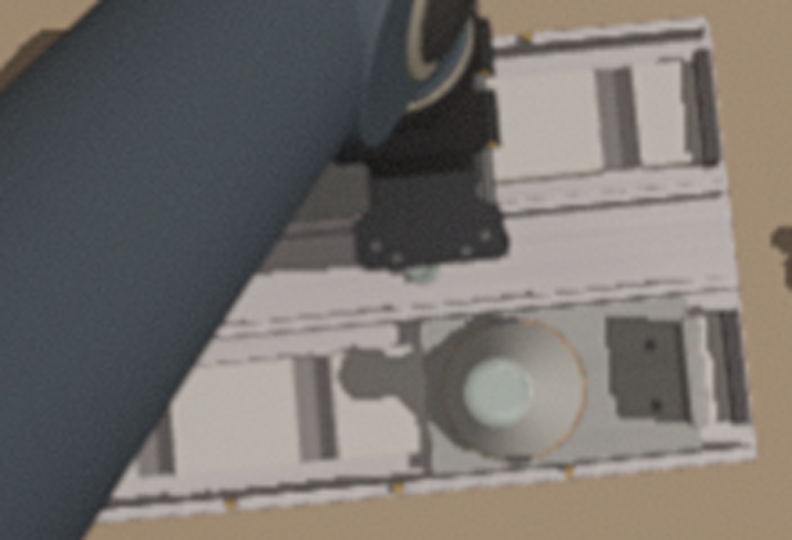

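View pics/side2.png

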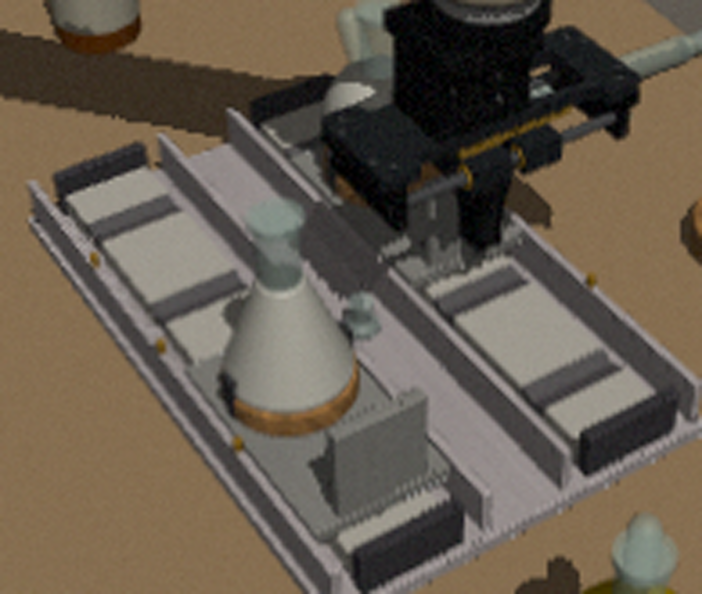

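Request:
{"api": "servo_tool", "payload": {
  "targets": "0 5 0 0 0; 0 10 0 0 0; 0 15 0 0 0; 0 20 0 0 0; 0 25 0 0 0; 0 30 0 0 0; 0 35 0 0 0; 0 40 0 0 0"
}}

```text
time_s: 4.97
ee_pos: [0.6046, -0.024, 0.0694]
tcp_rot: [0.707, -0.026, 0.707, 0.026]
ft_force: [0.2, -2.6, -1.7]
opening: 0.004
```

Run:
```python
from h import *
g=TAB+0.086*YS; g[2]=.068; st(g)
```

```text
t 4.97 p [ 0.6046 -0.024   0.0694] F [ 0.21 -2.57 -1.66] op 0.0
R [[-0.0, -0.074, 0.997], [0.0, 0.997, 0.074], [-1.0, 0.0, -0.0]] need yaw 0.01
slide frame rel tab: x 0.0011 y 0.0739
tool shift mm [ 1.4 12.1 -1.1]
```

Request:
{"api": "servo_tool", "payload": {
  "targets": "0 3 0 0 0; 0 6 0 0 0; 0 9 0 0 0; 0 11 0 0 0; 0 12 0 0 0; 0 13 0 0 0; 0 13 0 0 0; 0 13 0 0 0"
}}

```text
time_s: 5.63
ee_pos: [0.6038, -0.0117, 0.0695]
tcp_rot: [0.707, -0.026, 0.707, 0.026]
ft_force: [0.7, -0.1, 0.6]
opening: 0.009
```

Run:
```python
from h import *
g=TAB+0.086*YS; g[2]=.068; st(g)
```

```text
t 5.63 p [ 0.6038 -0.0117  0.0695] F [ 0.66 -0.11  0.65] op 0.01
R [[0.0, -0.073, 0.997], [0.0, 0.997, 0.073], [-1.0, 0.0, 0.0]] need yaw -0.01
slide frame rel tab: x 0.0011 y 0.0861
tool shift mm [ 1.5 -0.1 -1.1]
```

Request:
{"api": "servo_tool", "payload": {
  "targets": "0 -10 0 0 0; 0 -30 0 0 0; 0 -50 0 0 0; 0 -60 0 0 0; -20 -62 0 0 0; -60 -62 0 0 0; -100 -62 0 0 0; -140 -62 0 0 0"
}}

```text
time_s: 6.3
ee_pos: [0.6077, -0.0742, 0.2108]
tcp_rot: [0.706, -0.026, 0.707, 0.026]
ft_force: [0.7, 0.4, -0.2]
opening: 0.002
```

Request:
{"api": "servo_tool", "payload": {
  "targets": "-20 -35 0 0 0; -30 -70 0 0 0; -30 -105 0 0 0; -30 -140 0 0 0; -30 -175 0 0 0; -30 -210 0 0 0; -30 -245 0 0 0; -30 -260 0 0 0"
}}

```text
time_s: 6.97
ee_pos: [0.6254, -0.3393, 0.2394]
tcp_rot: [0.706, -0.025, 0.707, 0.022]
ft_force: [-0.6, -0.3, -0.2]
opening: 0.003
```

Run:
```python
from h import *
st()
C=np.array([.6031,-.0179])
for n in("side","top"):
    im,d=snapshot(n); 
    c=im[85:250,125:320] if n=="side" else im[125:275,80:300]
    cv2.imwrite(f"pics/{n}3.png",cv2.resize(c,None,fx=3.6,fy=3.6,interpolation=cv2.INTER_CUBIC))
    q0=np.load(f"pics/{n}0.npz")["d"]
    for lab,dd in(("before",q0),("after",d)):
        q=cloud(n,dd)[dd>0]; r=q[:,:2]-C; X=r@XS[:2];Y=r@YS[:2];Z=q[:,2]
        y0=0.1 if lab=="after" else 0
        m=(abs(X)<.045)&(Y<y0-0.05)&(Y>y0-0.11)&(Z>0.065)&(Z<0.14)
        k=(abs(X)<.03)&(Y>y0-0.065)&(Y<y0-0.03)&(Z<.06)
        w=(X>-.21)&(X<-.12)&(Y<-.15)&(Y>-.21)&(Z>.065)
        print(n,lab,"tab Y",np.percentile(Y[m],[2,10,50,90]).round(4),"Ztop",np.percentile(Z[m],95).round(4),"plate z",np.median(Z[k]).round(4),"cone tab Y",np.percentile(Y[w],[5,50]).round(4))
```

```text
t 6.97 p [ 0.6254 -0.3393  0.2394] F [-0.62 -0.32 -0.15] op 0.0
R [[-0.001, -0.067, 0.998], [-0.004, 0.998, 0.067], [-1.0, -0.004, -0.001]] need yaw -0.36
slide frame rel tab: x -0.0014 y -0.2422
side before tab Y [-0.0822 -0.0814 -0.08   -0.0752] Ztop 0.1132 plate z 0.0444 cone tab Y [-0.1817 -0.1803]
side after tab Y [0.0172 0.0181 0.0199 0.0238] Ztop 0.1127 plate z 0.0449 cone tab Y [-0.1819 -0.1802]
top before tab Y [-0.0804 -0.0804 -0.0766 -0.0718] Ztop 0.1145 plate z 0.0449 cone tab Y [-0.1798 -0.1742]
top after tab Y [0.0182 0.0184 0.0206 0.0267] Ztop 0.1143 plate z 0.0449 cone tab Y [-0.2033 -0.1712]
```

View pics/top3.png

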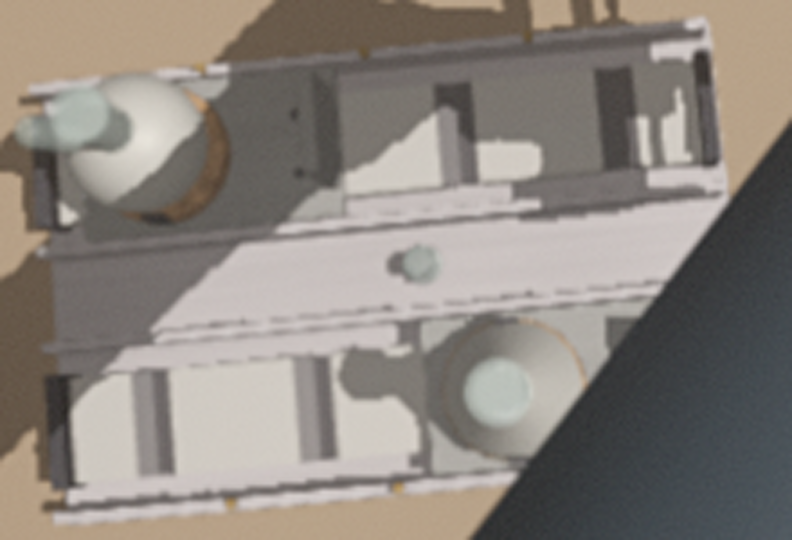

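View pics/side3.png

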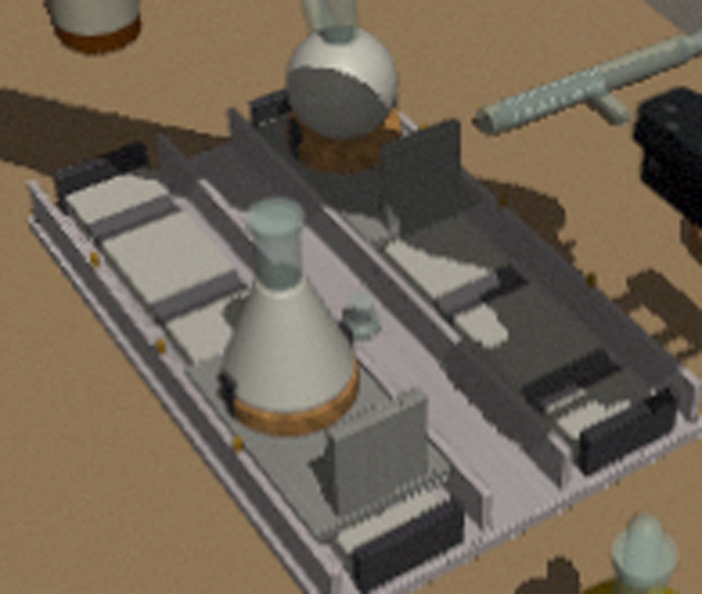

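The tab moved 99–100 mm and the plate height is back at 0.045 m, the same as before, so the carriage is sunk in the notches. The conical carriage has not moved (its top-view tab reading is spoilt because the arm hides it). The robot touches nothing, so I'm handing in.

```bash
python3 -c "
from h import *
print(bot.finish_job())"
```

```text
the job is handed in; nothing more can be done
None
```

I pushed the round-flask carriage from station 2 to station 3 in the far lane, using the shut fingers on its tab. I then backed off, lifted clear and handed the job in at about 7 s of the 35 s.

- **Distance:** the tab face moved about 99–100 mm along the slide in both camera views.
- **Seating:** the plate top is at 44.9 mm in both views (44.4–44.9 mm before), so the carriage is sunk in the notches and not riding on the flats. The tab top also stayed within 0.5 mm in each view, so it stands level.
- **Conical carriage:** its tab moved less than 0.5 mm in the side view. The top-view reading disagreed (-203 / -171 mm against about -180 / -174 mm before), because the arm covered that tab in the picture. I relied on the side view there.
- **Force:** the largest reading was about 10 N along the push, with about 7 N vertically, as the carriage climbed out of its notch. At the end only the sensor's usual noise of under 1 N remained, with the gripper well away from everything.

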